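# Clear a jammed blank from the feed chute

### The arm

A 6-joint arm with a two-finger parallel gripper is mounted at the origin on a cart in front of the work surface, level with it; the furniture and walls round the work are solid. World frame = base frame: x ahead of the robot, y to its left, z up, the work surface at z = 0. Lengths are in m, angles in degrees, forces in N, time in s.
With the tool pointing down it reaches from about 0.35 to 0.775 m from the base axis. Payload 5.5 kg.
Tool frame: the origin (TCP) lies at the very end of the fingers, on their centre line; the grasp point (between the pads) lies env.hold_point_z behind it (env.hold_point_z is the distance from the TCP to the grasp point, in m); z points along the fingers, y is the line along which they close (so a half turn about z gives the same grasp; the last joint's range is limited). The gripper opens to 85 mm and grips with 20 to 120 N. Pads are 22 mm wide; open, the fingers measure 114 mm over their backs; the gripper's body (76 mm by 85 mm) begins 54 mm behind the grasp point. The pads swing forward as they close: fully open they stand 13 mm farther back than shut.
Start: joints at [60.126, 17.945, 2.641, 74.691, 0, 82.002], TCP at [0.214, 0.534, 0.231] pointing down, gripper open.
Joint ranges: [-158.12, 158.12], [-49.38, 96.58], [-58.88, 72.47], [-126.05, 133.96], [-84.25, 85.87], [-180, 180]. Speed limits (degrees/s): [147.25, 147.25, 180, 180, 180, 180].

### API

Orientations are given as a 3x3 rotation matrix whose columns are the frame's x, y, z axes.
In Python, from rig import sensors, cams, order, env gives the robot as it stands. The module is installed in compiled form; this text tells all that it offers.
- The arm moves only by the tool step_arm, never from a script. Its argument "moves" is a list of rows, each an object of numbers: "ax", "ay", "az": the turn, a rotation vector about the world's x, y, z in degrees; "x", "y", "z": the shift along the world's x, y, z in cm; "gripper": the opening, from 0 (shut) to 1 (fully open). In form: [{"ax": .., "ay": .., "az": .., "x": .., "y": .., "z": .., "gripper": ..}, ...]. A call has 1 to 20 rows; each row shifts and turns the commanded pose from where the row before left it; what a row does not reach is not made up. A row lasts 1/10 s, in which the tool goes at most 50 mm and 8.59 degrees, less where a joint would pass 70% of its speed; a pose out of reach is approached as far as the arm can. A call with a gripper value outside its range is refused whole. The fingers move at their own pace and stop on an object; "grip_force" is the grip in N (left out, the last holds). Time passes only in rows, so rows that do not move let the fingers close. It gives the time, the measured TCP pose, the force, the opening and the grip force at its end, in the units of the state.
- sensors.sense(): the state, without advancing time (a new reading comes with each control period).
- cams.capture(name): name is "side" or "top" or "wrist"; returns a dict with "color" (480x640x3 uint8, blue, green, red), "depth" (480x640 float32, m along the optical axis (not along the pixel's ray), 0 where there is no reading), "camera_matrix" (3x3 intrinsics, pixels), "D" ([k1, k2, p1, p2, k3] as OpenCV has them; the pictures are not rectified), "T" (4x4, takes a point from camera to world coordinates). Camera axes: x right, y up, looking along -z (the intrinsics and any distortion apply to the point x, -y, -z); pixel columns grow to the right and rows downward; lengths in m; the calibration is good to about 2 mm. A picture is of the moment at which its call begins.
- order.hand_in(): hands the job in; it is judged then, once.
The state is a dict: "time_s": time; "qpos": joint angles; "joint_vel": joint speeds; "tau": joint torques, N m; "tool_pos": TCP position; "tool_rot": TCP orientation; "wrist_force": force on the tool from outside, world axes, zero at the start; "torque": the same for the moment, N m; "finger_gap": opening from 0.0 (shut) to 1.0 (fully open); "grasp_force": force on a finger pad.
Only numpy, scipy, OpenCV 4.12 (cv2) and the standard library are available. Lean on these libraries where they do the work, as an engineer would, in place of code of your own. Each camera call takes 0.05 s, during which the arm holds its last target. There are 200 camera calls.

### The job

A timber blank has run too far down the sloping feed chute and is stuck under the yellow guard lips. Push it back up the chute until it is wholly clear of the guard, without shifting the next blank that waits above it, then lift it out and lay it flat, same way up, in the red reject tray. Lower it into the tray rather than dropping it, and leave the tape measure and the masking-tape roll where they are.

Things in the scene. Friction and masses are not known exactly. Their poses are not given: they have to be found in the camera images.
- chute: feed chute fixed to the bench, on a level plywood base 400 x 100 x 12 mm. Origin on the middle of its sloping floor (0.19 rad); axes tilted with the floor: +x up-slope, y across, z square to it. Floor from x = -185 (low end) to +200 mm (high end, open). Channel 58 mm wide inside, walls 4 mm thick. Up-slope of the guard there are only rails 8 mm high, open on top
- guard_top (a point): point on the chute floor's centre line at the upper end of the guard (chute x = -35 mm, axes as the chute). The guard covers the 150 mm from here down to the low end: clear cheeks, and yellow lips turned inward, underside 42 and top 46 mm above the floor. Between the lips an open slot 41 mm wide lets closed fingers reach down and travel along the slope
- low_end (a point): point on the chute floor's centre line at its low end (chute x = -185 mm, axes as the chute); closed there by a stop 12 mm high and 4 mm thick
- stuck_blank: jammed blank: timber block, 95 (its x) x 53 x 38 mm, about 0.09 kg; origin at the centre of its underside. Lies on the chute floor under the lips, a little askew, x up-slope, its centre 65 to 85 mm down-slope of the chute's origin, 55 to 70 mm of empty channel below it. Wider than the slot, so it cannot be lifted there; friction holds it wherever it is left on the slope
- next_blank: next blank, waiting at the top of the chute: same block, 95 (x) x 53 x 38 mm, origin at the centre of its underside, x up-slope. Its lower face is about 145 mm up-slope of the guard's upper end, so the stuck blank has about 50 mm of room between the two. Loose, held by friction only; must stay put
- reject_tray: red open tray, 150 mm (its x) by 170 mm (its y), 28 mm high, walls and floor 3 mm, 0.6 kg, loose on the bench; origin at the centre of its underside
- tape_measure: yellow and black tape measure, 63 x 86 x 62 mm, standing on the bench; origin at the centre of its underside; bystander
- masking_roll: roll of cream masking tape lying flat, 104 mm across, 25 mm high; origin at the centre of its underside; bystander
There are look-alikes about, which are no part of the job. What is shaped like the stuck_blank but turquoise is not meant.

How it is judged:
By the outcome, as a careful person would: the job done as asked, in the order asked, and still so for the second after the job is handed in, with the robot touching nothing.
It also fails if it takes over 61 s, if anything falls off the work surface, if the arm or the gripper's body presses on something with over 40 N, if the wrist force passes 120 N, or if a joint passes its speed limit or range.

## Working session

There is one attempt and no reset: what is moved stays moved. The work goes in short steps, Python scripts to look and compute and a tool call to move; the robot and the scene stay as the last step left them, time stands still between calls to the robot, and variables do not carry over. Pictures are saved under pics/ and viewed, at most 13 in all, crops included, and the job is handed in when it is done.

Besides the shell and the picture viewer there is one more tool, called after "Emit:" as name(argument=value, ...) on one line, values as JSON. step_arm: Moves the arm, as the interface text tells. Its arguments: {"type":"object","properties":{"moves":{"type":"array"},"grip_force":{"type":"number"}},"required":["moves"]}

```bash
mkdir -p pics; cat > h.py <<'E'
import numpy as np, cv2
from rig import sensors, cams, order, env
def grab(n):
    c=cams.capture(n); return c
def pts(c):
    h,w=c['depth'].shape
    u,v=np.meshgrid(np.arange(w),np.arange(h))
    p=cv2.undistortPoints(np.stack([u,v],-1).reshape(-1,1,2).astype(np.float64),c['camera_matrix'],np.array(c['D'],float)).reshape(h,w,2)
    d=c['depth']; P=np.stack([p[...,0]*d,-p[...,1]*d,-d],-1)
    T=c['T']; W=P@T[:3,:3].T+T[:3,3]; W[d==0]=np.nan
    return W
E
python3 - <<'E'
from h import *
for n in ['top','side']:
    c=grab(n); cv2.imwrite(f'pics/{n}0.png',c['color']); np.savez(f'{n}0.npz',**c)
    print(n,c['T'].round(3).tolist(),c['camera_matrix'].round(1).tolist(),c['D'],(c['depth']>0).mean())
print(env.hold_point_z,sensors.sense())
E
```

```text
top [[0.018, 0.996, -0.088, 0.396], [-1.0, 0.017, -0.004, -0.055], [-0.002, 0.088, 0.996, 1.614], [0.0, 0.0, 0.0, 1.0]] [[581.8, 0.0, 324.5], [0.0, 581.8, 242.4], [0.0, 0.0, 1.0]] [-0.11575685  0.          0.          0.          0.        ] 0.9958561197916667
side [[0.844, 0.279, -0.459, -0.076], [-0.537, 0.415, -0.735, -1.032], [-0.014, 0.866, 0.5, 0.765], [0.0, 0.0, 0.0, 1.0]] [[454.2, 0.0, 321.5], [0.0, 454.2, 239.3], [0.0, 0.0, 1.0]] [-0.05380654  0.          0.          0.          0.        ] 0.9960611979166667
0.0187 {'time_s': 0.1, 'qpos': array([6.01252763e+01, 1.79876641e+01, 2.58471032e+00, 7.46905562e+01,
       5.80012524e-04, 8.20029326e+01]), 'joint_vel': array([-0.04141434, -0.06874943,  0.14721711, -0.02707525,  0.07489399,
       -0.03694074]), 'tau': array([ 2.65743351e-03, -4.81725526e+01,  2.99245262e+01,  1.27511012e-02,
       -1.58492185e-04,  2.66542935e-05]), 'tool_pos': array([0.21402961, 0.53320389, 0.23049524]), 'tool_rot': array([[-9.27981538e-01,  3.72625269e-01, -8.21713432e-04],
       [ 3.72626099e-01,  9.27980496e-01, -1.41014013e-03],
       [ 2.37080195e-04, -1.61477587e-03, -9.99998668e-01]]), 'wrist_force': array([-0.56161418, -0.48989377, -0.8348777 ]), 'torque': array([-0.00303818, -0.02686622,  0.00354829]), 'grasp_force': 0.0, 'finger_gap': 0.9991492979652771}
```

View pics/top0.png

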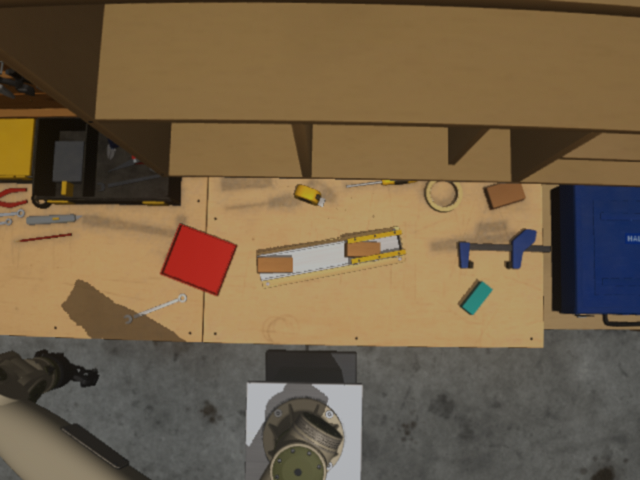

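View pics/side0.png

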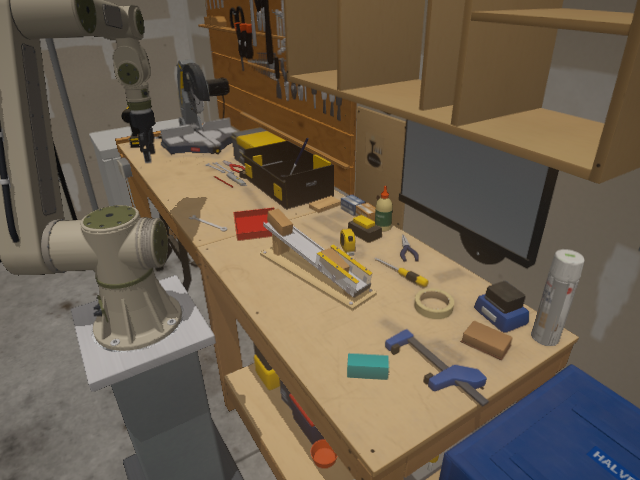

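The top view shows the chute from (257,268), its high end at +y, to (405,240), with the guard on the right. The stuck blank is at (363,249), the next blank at (275,264), the red tray at (199,260), the tape measure at (308,195) and the roll at (442,196). Next I measure these from depth.

```bash
cat >> h.py <<'E'
def hsv(c): return cv2.cvtColor(c['color'],cv2.COLOR_BGR2HSV)
def blobs(m,mina=30):
    n,l,s,ce=cv2.connectedComponentsWithStats(m.astype(np.uint8)); return [l==i for i in range(1,n) if s[i,4]>=mina]
E
python3 - <<'E'
from h import *
for n in ['top','side']:
    c=dict(np.load(f'{n}0.npz')); W=pts(c); H=hsv(c)
    print(n)
    x,y,z=W[...,0],W[...,1],W[...,2]
    reg=(x>.2)&(x<.8)&(y>-.45)&(y<.5)&(z>-.02)&(z<.3)
    h,s,v=H[...,0],H[...,1],H[...,2]
    for name,m in dict(red=(h<6)|(h>174),yellow=(h>=21)&(h<35)&(s>150),brown=(h>=7)&(h<19)&(s>105)&(z>.03)).items():
        for b in blobs(m&reg&((s>150)|(name!='red'))):
            P=W[b]; uv=np.argwhere(b)[:,::-1]
            r=cv2.minAreaRect((P[:,:2]*1000).astype(np.float32))
            A=np.c_[P[:,:2],np.ones(len(P))];pl=np.linalg.lstsq(A,P[:,2],rcond=None)[0]
            print(name,len(P),'uv',uv.mean(0).round(),'med',np.median(P,0).round(3),'z',np.percentile(P[:,2],[2,98]).round(3),'rect mm',np.round(r[0]),np.round(r[1]),round(r[2],1),'grad',pl[:2].round(3))
    if n=='top':
        print('bench z',np.nanmedian(z[300:330,220:240]))
        # chute above-bench region
        for px in [(300,255),(320,252),(335,250),(268,262),(285,262),(355,247),(370,246),(390,245)]: print(px,W[px[1],px[0]].round(4),H[px[1],px[0]])
c=dict(np.load('top0.npz'))
cv2.imwrite('pics/topc.png',cv2.resize(c['color'][170:310,150:420],None,fx=2.9,fy=2.9,interpolation=cv2.INTER_CUBIC))
E
```

```text
top
red 3232 uv [198. 259.] med [0.486 0.303 0.004] z [-0.004  0.028] rect mm [485. 300.] [171. 148.] 70.6 grad [ 0.014 -0.018]
yellow 38 uv [387. 181.] med [ 0.711 -0.219  0.021] z [0.012 0.028] rect mm [ 710. -223.] [10. 34.] 0.3 grad [-0.103  0.01 ]
yellow 196 uv [307. 193.] med [0.667 0.    0.062] z [0.054 0.069] rect mm [668.   1.] [50. 33.] 71.5 grad [-0.025  0.021]
yellow 53 uv [152. 202.] med [0.632 0.417 0.081] z [0.073 0.089] rect mm [633. 414.] [56.  6.] 89.8 grad [ 0.645 -0.069]
yellow 231 uv [373. 236.] med [ 0.549 -0.173  0.095] z [0.015 0.112] rect mm [ 554. -179.] [ 21. 148.] 12.0 grad [-1.984 -0.248]
yellow 246 uv [378. 256.] med [ 0.497 -0.19   0.095] z [0.075 0.11 ] rect mm [ 499. -190.] [ 16. 146.] 11.8 grad [-0.554  0.052]
brown 286 uv [172. 192.] med [0.662 0.362 0.071] z [0.033 0.131] rect mm [653. 377.] [ 54. 108.] 49.4 grad [-0.146 -0.856]
brown 42 uv [136. 201.] med [0.638 0.471 0.057] z [0.032 0.119] rect mm [636. 460.] [77.  5.] 84.0 grad [-9.94  -0.165]
brown 473 uv [362. 249.] med [ 0.516 -0.145  0.094] z [0.079 0.105] rect mm [ 518. -148.] [43. 91.] 3.4
[... 1231 characters left out ...]
0.222  0.016] z [0.006 0.023] rect mm [ 711. -212.] [57. 19.] 77.6 grad [ 0.219 -0.204]
yellow 89 uv [421. 281.] med [ 0.716 -0.292  0.021] z [0.01  0.027] rect mm [ 718. -291.] [25. 33.] 17.2 grad [0.451 0.199]
brown 1073 uv [298. 185.] med [0.693 0.361 0.083] z [0.032 0.131] rect mm [712. 425.] [175. 150.] 0.3 grad [ 0.013 -0.043]
brown 432 uv [280. 222.] med [0.459 0.062 0.13 ] z [0.098 0.145] rect mm [466.  76.] [ 41. 105.] 1.1 grad [0.299 0.274]
brown 142 uv [278. 244.] med [0.447 0.068 0.048] z [0.031 0.082] rect mm [459.  67.] [23. 46.] 72.9 grad [-0.647 -0.036]
brown 236 uv [336. 258.] med [ 0.519 -0.152  0.092] z [0.075 0.101] rect mm [ 521. -154.] [40. 90.] 7.9 grad [-0.103  0.203]
```

View pics/topc.png

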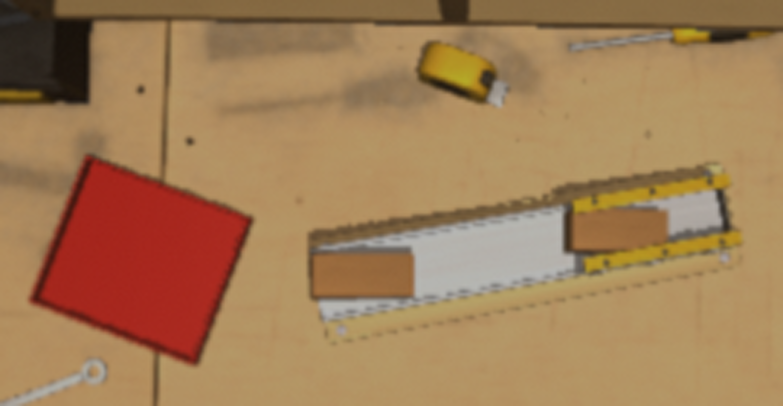

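The sizes and heights fit: tray 171 x 148 mm at (0.486, 0.30), lips about 12° off the y axis, tops around z 0.095. I'll move above the chute to look from near.

Emit:
step_arm(moves=[{"z": 1.2,"x": 1.5,"y": -3.8,"az": -3.5,"gripper": 0},{"z": 1.2,"x": 1.5,"y": -3.8,"az": -3.5},{"z": 1.2,"x": 1.5,"y": -3.8,"az": -3.5},{"z": 1.2,"x": 1.5,"y": -3.8,"az": -3.5},{"z": 1.2,"x": 1.5,"y": -3.8,"az": -3.5},{"z": 1.2,"x": 1.5,"y": -3.8,"az": -3.5},{"z": 1.2,"x": 1.5,"y": -3.8,"az": -3.5},{"z": 1.2,"x": 1.5,"y": -3.8,"az": -3.5},{"x": 1.5,"y": -3.8,"az": -3.5},{"x": 1.5,"y": -3.8,"az": -3.5},{"x": 1.5,"y": -3.8,"az": -3.5},{"x": 1.5,"y": -3.8,"az": -3.5},{"x": 1.5,"y": -3.8,"az": -3.5},{"x": 1.5,"y": -3.8,"az": -3.5},{"x": 1.5,"y": -3.8,"az": -3.5},{"x": 1.5,"y": -3.8,"az": -3.5},{},{}])

```text
$.moves[0]: bad value
```

```bash
python3 - <<'E'
from h import *
s=sensors.sense(); print(s['tool_pos'],s['tool_rot'].round(3).tolist(),s['time_s'])
c=grab('wrist'); cv2.imwrite('pics/w1.png',c['color']); np.savez('w1.npz',**c); print(c['T'].round(3),c['camera_matrix'][0,0])
E
```

```text
[0.21402961 0.53320389 0.23049524] [[-0.928, 0.373, -0.001], [0.373, 0.928, -0.001], [0.0, -0.002, -1.0]] 0.1
[[ 0.374 -0.893 -0.25   0.149]
 [ 0.928  0.359  0.102  0.559]
 [-0.002 -0.27   0.963  0.374]
 [ 0.     0.     0.     1.   ]] 427.49536390075434
```

View pics/w1.png

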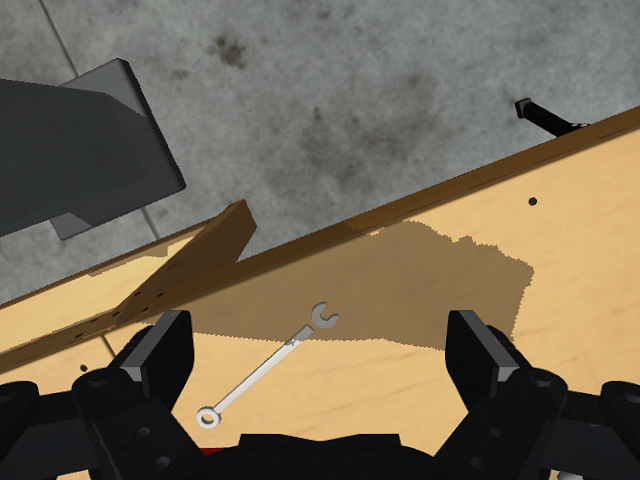

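The picture shows bench and wrench only, because the move was refused: every row needs all its fields. I'll send it again in full.

Emit:
step_arm(moves=[{"ax": 0,"ay": 0,"az": -3.5,"x": 1.5,"y": -3.8,"z": 1.2,"gripper": 0},{"ax": 0,"ay": 0,"az": -3.5,"x": 1.5,"y": -3.8,"z": 1.2,"gripper": 0},{"ax": 0,"ay": 0,"az": -3.5,"x": 1.5,"y": -3.8,"z": 1.2,"gripper": 0},{"ax": 0,"ay": 0,"az": -3.5,"x": 1.5,"y": -3.8,"z": 1.2,"gripper": 0},{"ax": 0,"ay": 0,"az": -3.5,"x": 1.5,"y": -3.8,"z": 1.2,"gripper": 0},{"ax": 0,"ay": 0,"az": -3.5,"x": 1.5,"y": -3.8,"z": 1.2,"gripper": 0},{"ax": 0,"ay": 0,"az": -3.5,"x": 1.5,"y": -3.8,"z": 1.2,"gripper": 0},{"ax": 0,"ay": 0,"az": -3.5,"x": 1.5,"y": -3.8,"z": 1.2,"gripper": 0},{"ax": 0,"ay": 0,"az": -3.5,"x": 1.5,"y": -3.8,"z": 0,"gripper": 0},{"ax": 0,"ay": 0,"az": -3.5,"x": 1.5,"y": -3.8,"z": 0,"gripper": 0},{"ax": 0,"ay": 0,"az": -3.5,"x": 1.5,"y": -3.8,"z": 0,"gripper": 0},{"ax": 0,"ay": 0,"az": -3.5,"x": 1.5,"y": -3.8,"z": 0,"gripper": 0},{"ax": 0,"ay": 0,"az": -3.5,"x": 1.5,"y": -3.8,"z": 0,"gripper": 0},{"ax": 0,"ay": 0,"az": -3.5,"x": 1.5,"y": -3.8,"z": 0,"gripper": 0},{"ax": 0,"ay": 0,"az": -3.5,"x": 1.5,"y": -3.8,"z": 0,"gripper": 0},{"ax": 0,"ay": 0,"az": -3.5,"x": 1.5,"y": -3.8,"z": 0,"gripper": 0},{"ax": 0,"ay": 0,"az": 0,"x": 0,"y": 0,"z": 0,"gripper": 0},{"ax": 0,"ay": 0,"az": 0,"x": 0,"y": 0,"z": 0,"gripper": 0}])

```text
time_s: 1.95
tool_pos: [0.4541, -0.075, 0.3267]
tool_rot: [[-0.208, 0.978, -0.001], [0.978, 0.208, 0.001], [0.001, -0.001, -1.0]]
wrist_force: [-0.6, -0.6, 0.4]
finger_gap: -0.003
grasp_force: 0.0
```

```bash
python3 - <<'E'
from h import *
s=sensors.sense(); print(s['tool_pos'],s['tool_rot'].round(3).tolist(),s['time_s'])
c=grab('wrist'); cv2.imwrite('pics/w2.png',c['color']); np.savez('w2.npz',**c)
E
```

```text
[ 0.4540528  -0.0750215   0.32668778] [[-0.208, 0.978, -0.001], [0.978, 0.208, 0.001], [0.001, -0.001, -1.0]] 1.95
```

View pics/w2.png

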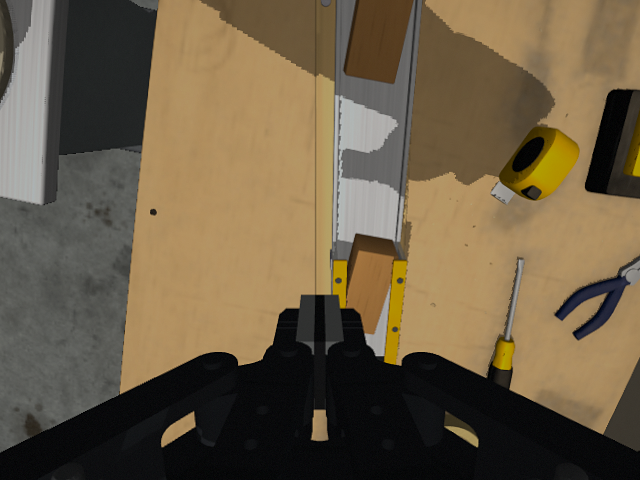

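The wrist view shows the next blank with its lower edge at (345,70)–(397,82). The stuck blank has its upper end at (357,235)–(395,242) and the lips start at about row 260. Both blanks look askew and narrower than expected, so I'll measure them in chute axes.

```bash
python3 - <<'E'
from h import *
c=dict(np.load('w2.npz')); W=pts(c); H=hsv(c); h,s,v=[H[...,i].astype(int) for i in range(3)]
x,y,z=W[...,0],W[...,1],W[...,2]
# floor: grey
reg=(x>.4)&(x<.6)&(y>-.3)&(y<.2)&(z>.02)&(z<.2)
f=(s<40)&reg; f=cv2.erode(f.astype(np.uint8),np.ones((9,9)))>0
P=W[f&(v>60)]; A=np.c_[P[:,:2],np.ones(len(P))]
m=np.ones(len(P),bool)
for _ in range(5):
    pl=np.linalg.lstsq(A[m],P[m,2],rcond=None)[0]; r=P[:,2]-A@pl; m=abs(r)<.004
print('floor',m.sum(),pl.round(4),'slope',np.arctan(np.hypot(*pl[:2])),'dir',np.degrees(np.arctan2(pl[1],pl[0])),'std',r[m].std())
ht=z-(pl[0]*x+pl[1]*y+pl[2])
# yellow lips
for b in blobs((h>=21)&(h<35)&(s>150)&reg,60):
    Q=W[b&(ht>.035)&(ht<.055)]; r=cv2.fitLine((Q[:,:2]).astype(np.float32),cv2.DIST_HUBER,0,.01,.01).ravel(); rr=cv2.minAreaRect((Q[:,:2]*1000).astype(np.float32))
    print('lip',len(Q),r.round(4),np.degrees(np.arctan2(r[1],r[0])),'ht',np.median(ht[b])*np.cos(.19),'ymax',Q[:,1].max(),[np.round(t,1) for t in rr])
for b in blobs((h>=7)&(h<19)&(s>105)&reg&(ht>.03)&(ht<.05),100):
    Q=W[b]; rr=cv2.minAreaRect((Q[:,:2]*1000).astype(np.float32)); print('blank',len(Q),Q.mean(0).round(4),'ht',np.percentile(ht[b],[5,50,95]).round(4),[np.round(t,1) for t in rr],cv2.boxPoints(rr).round(0).tolist())
# white channel edges per y strips
for yy in [-.06,-.03,0,.02]:
    q=(abs(y-yy)<.004)&reg&(s<40); print(yy,np.percentile(x[q],[1,99]).round(4), np.percentile(x[q&(ht>.005)],[1,50,99]).round(4) if (q&(ht>.005)).any() else '')
E
```

```text
floor 7421 [-0.038  0.187  0.103] slope 0.1885901719536511 dir 101.49919314026943 std 0.0008108429591349868
lip 530 [ 0.2946 -0.9556  0.4853 -0.1377] -72.86633 ht 0.04555049787061296 ymax -0.116937712885229 [array([ 485.9, -142.4]), array([12., 50.]), np.float64(12.8)]
lip 1298 [ 0.2033 -0.9791  0.5435 -0.1596] -78.271416 ht 0.045534200218835794 ymax -0.10605972983017879 [array([ 544.9, -164.7]), array([ 12.7, 118.2]), np.float64(11.6)]
blank 4193 [0.4675 0.0596 0.135 ] ht [0.0372 0.0387 0.0401] [array([467.2,  60. ]), array([38.4, 55.6]), np.float64(2.4)] [[447.0, 87.0], [449.0, 31.0], [488.0, 33.0], [485.0, 89.0]]
blank 2788 [ 0.5145 -0.1402  0.0951] ht [0.0354 0.0381 0.0393] [array([ 514.1, -149.6]), array([37.9, 89.6]), np.float64(0.5)] [[495.0, -105.0], [496.0, -195.0], [533.0, -194.0], [533.0, -105.0]]
-0.06 [0.4625 0.5284] [0.4616 0.466  0.5297]
-0.03 [0.4567 0.5218] [0.4558 0.4601 0.5231]
0 [0.4501 0.5156] [0.4498 0.5122 0.517 ]
0.02 [0.446  0.5115] [0.4452 0.4499 0.5123]
```

The measured slope (0.189 rad) and lip height (45.5 mm) match the text. The stuck blank's centre works out at s ≈ -76 mm with about 61 mm free below it, also as given. Both blanks measure about 38 mm wide and sit about 10° askew. Next I work out the push poses.

```bash
cat >> h.py <<'E'
from scipy.spatial.transform import Rotation as Rn
a=np.radians(11.7); t=.19
e=np.array([-np.sin(a),np.cos(a),0]); u=e*np.cos(t)+[0,0,np.sin(t)]; n=-e*np.sin(t)+[0,0,np.cos(t)]; yt=np.array([np.cos(a),np.sin(a),0])
O=np.array([.497,-.069,.0712]); Rc=np.c_[u,yt,-n]
def ch(p): d=np.asarray(p)-O; return np.stack([d@u,d@yt,d@n],-1)
def P(s,h,w=0): return O+u*s+n*h+yt*w
E
python3 - <<'E'
from h import *
s=sensors.sense(); p=s['tool_pos']
print('rot',np.degrees((Rn.from_matrix(Rc)*Rn.from_matrix(s['tool_rot']).inv()).as_rotvec()).round(2))
for q in [P(-.15,.11),P(-.15,.06),P(-.15,.01)]: print(q.round(4),((q-p)*100).round(2)); p=q
print(u.round(4),n.round(4))
E
```

```text
rot [10.61  2.18 -0.42]
[ 0.5311 -0.2336  0.1509] [  7.73 -15.94 -17.61]
[ 0.5292 -0.2243  0.1018] [-0.19  0.92 -4.91]
[ 0.5273 -0.2151  0.0527] [-0.19  0.92 -4.91]
[-0.1991  0.9616  0.1889] [ 0.0383 -0.1849  0.982 ]
```

Emit:
step_arm(moves=[{"ax": 1.33,"ay": 0.27,"az": -0.05,"x": 0.97,"y": -2.0,"z": -2.2,"gripper": 0},{"ax": 1.33,"ay": 0.27,"az": -0.05,"x": 0.97,"y": -2.0,"z": -2.2,"gripper": 0},{"ax": 1.33,"ay": 0.27,"az": -0.05,"x": 0.97,"y": -2.0,"z": -2.2,"gripper": 0},{"ax": 1.33,"ay": 0.27,"az": -0.05,"x": 0.97,"y": -2.0,"z": -2.2,"gripper": 0},{"ax": 1.33,"ay": 0.27,"az": -0.05,"x": 0.97,"y": -2.0,"z": -2.2,"gripper": 0},{"ax": 1.33,"ay": 0.27,"az": -0.05,"x": 0.97,"y": -2.0,"z": -2.2,"gripper": 0},{"ax": 1.33,"ay": 0.27,"az": -0.05,"x": 0.97,"y": -2.0,"z": -2.2,"gripper": 0},{"ax": 1.33,"ay": 0.27,"az": -0.05,"x": 0.97,"y": -2.0,"z": -2.2,"gripper": 0},{"ax": 0,"ay": 0,"az": 0,"x": 0,"y": 0,"z": 0,"gripper": 0},{"ax": 0,"ay": 0,"az": 0,"x": 0,"y": 0,"z": 0,"gripper": 0}])

```text
time_s: 3.0
tool_pos: [0.5316, -0.2329, 0.1508]
tool_rot: [[-0.201, 0.979, -0.039], [0.961, 0.204, 0.186], [0.19, 0.0, -0.982]]
wrist_force: [-0.1, 0.1, -0.1]
finger_gap: -0.002
grasp_force: 0.0
```

```bash
python3 - <<'E'
from h import *
s=sensors.sense(); p=s['tool_pos']; print(p,ch(p).round(4),np.degrees((Rn.from_matrix(Rc)*Rn.from_matrix(s['tool_rot']).inv()).as_rotvec()).round(2))
print(((P(-.15,.01)-p)*100).round(2))
c=grab('wrist'); cv2.imwrite('pics/w3.png',c['color']); np.savez('w3.npz',**c)
W=pts(c); H=hsv(c); h,s_,v=[H[...,i].astype(int) for i in range(3)]
C=ch(W); S,Y,Z=C[...,0],C[...,1],C[...,2]
for nm,m in dict(lip=(h>=21)&(h<35)&(s_>150)&(abs(Z-.045)<.006),floor=(s_<40)&(abs(Z)<.006)&(abs(Y)<.025)&(abs(S)<.2),blank=(h>=7)&(h<19)&(s_>105)&(abs(Z-.038)<.005)&(abs(Y)<.04)).items():
  for b in blobs(m,150):
    q=C[b]; print(nm,len(q),'min',np.percentile(q,1,axis=0).round(4),'med',np.median(q,0).round(4),'max',np.percentile(q,99,axis=0).round(4))
    if nm=='blank': r=cv2.minAreaRect((q[:,:2]*1000).astype(np.float32)); print([np.round(k,1) for k in r])
E
```

```text
[ 0.53155218 -0.23293111  0.15079108] [-0.1495  0.0006  0.1098] [-0.07 -0.01 -0.09]
[-0.43  1.78 -9.81]
lip 7281 min [-0.1841 -0.0317  0.0441] med [-0.1004 -0.0256  0.0458] max [-0.0388 -0.0197  0.0474]
lip 7324 min [-0.1846  0.0216  0.0442] med [-0.1018  0.0274  0.0458] max [-0.0387  0.0336  0.0474]
floor 3130 min [-0.0753 -0.0244 -0.0018] med [-0.0239 -0.0146 -0.0002] max [-0.0155  0.0243  0.0015]
floor 7725 min [-0.1872 -0.0228 -0.0017] med [-1.536e-01  4.300e-03 -1.000e-04] max [-0.0871  0.0248  0.0026]
blank 13805 min [-0.122  -0.0191  0.0362] med [-0.0753  0.0009  0.0378] max [-0.0343  0.0209  0.0394]
[array([-78.4,   0.7]), array([89.8, 38. ]), np.float64(11.1)]
```

View pics/w3.png

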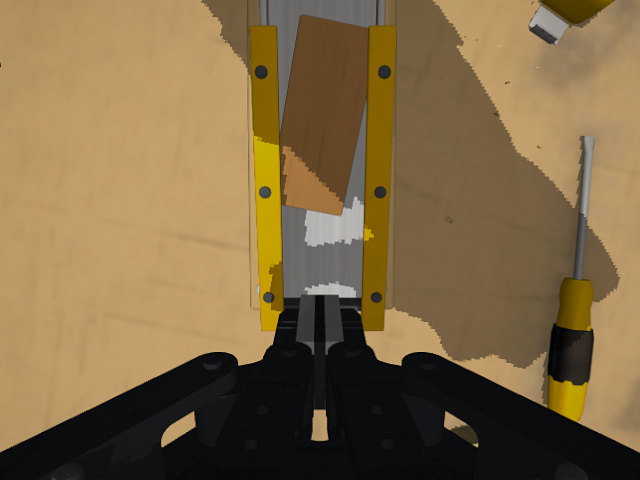

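The view shows the stuck blank between the lips, its lower right corner at (343,215). The fingers at (320,300) are centred over the empty part of the slot. I'll descend along the floor normal.

Emit:
step_arm(moves=[{"ax": 0,"ay": 0,"az": 0,"x": -0.04,"y": 0.18,"z": -1,"gripper": 0},{"ax": 0,"ay": 0,"az": 0,"x": -0.04,"y": 0.18,"z": -1,"gripper": 0},{"ax": 0,"ay": 0,"az": 0,"x": -0.04,"y": 0.18,"z": -1,"gripper": 0},{"ax": 0,"ay": 0,"az": 0,"x": -0.04,"y": 0.18,"z": -1,"gripper": 0},{"ax": 0,"ay": 0,"az": 0,"x": -0.04,"y": 0.18,"z": -1,"gripper": 0},{"ax": 0,"ay": 0,"az": 0,"x": -0.04,"y": 0.18,"z": -1,"gripper": 0},{"ax": 0,"ay": 0,"az": 0,"x": -0.04,"y": 0.18,"z": -1,"gripper": 0},{"ax": 0,"ay": 0,"az": 0,"x": 0,"y": 0,"z": 0,"gripper": 0}])

```text
time_s: 3.85
tool_pos: [0.528, -0.2209, 0.0795]
tool_rot: [[-0.199, 0.979, -0.039], [0.961, 0.203, 0.186], [0.191, -0.001, -0.982]]
wrist_force: [-0.2, 0.5, -0.2]
finger_gap: 0.002
grasp_force: 0.0
```

Emit:
step_arm(moves=[{"ax": 0,"ay": 0,"az": 0,"x": -0.03,"y": 0.14,"z": -0.7,"gripper": 0},{"ax": 0,"ay": 0,"az": 0,"x": -0.03,"y": 0.14,"z": -0.7,"gripper": 0},{"ax": 0,"ay": 0,"az": 0,"x": -0.03,"y": 0.14,"z": -0.7,"gripper": 0},{"ax": 0,"ay": 0,"az": 0,"x": -0.03,"y": 0.14,"z": -0.7,"gripper": 0},{"ax": 0,"ay": 0,"az": 0,"x": 0,"y": 0,"z": 0,"gripper": 0}])

```text
time_s: 4.35
tool_pos: [0.5271, -0.2155, 0.0521]
tool_rot: [[-0.2, 0.979, -0.038], [0.961, 0.203, 0.186], [0.19, 0.0, -0.982]]
wrist_force: [-0.0, -0.2, -1.1]
finger_gap: 0.003
grasp_force: 0.0
```

```bash
python3 - <<'E'
from h import *
s=sensors.sense(); p=s['tool_pos']; print(ch(p).round(4),s['wrist_force'].round(1))
E
```

```text
[-0.1505 -0.0002  0.0095] [-0.  -0.2 -1.1]
```

Emit:
step_arm(moves=[{"ax": 0,"ay": 0,"az": 0,"x": -0.1,"y": 0.481,"z": 0.0945,"gripper": 0},{"ax": 0,"ay": 0,"az": 0,"x": -0.1,"y": 0.481,"z": 0.0945,"gripper": 0},{"ax": 0,"ay": 0,"az": 0,"x": -0.1,"y": 0.481,"z": 0.0945,"gripper": 0},{"ax": 0,"ay": 0,"az": 0,"x": -0.1,"y": 0.481,"z": 0.0945,"gripper": 0},{"ax": 0,"ay": 0,"az": 0,"x": -0.1,"y": 0.481,"z": 0.0945,"gripper": 0},{"ax": 0,"ay": 0,"az": 0,"x": -0.1,"y": 0.481,"z": 0.0945,"gripper": 0},{"ax": 0,"ay": 0,"az": 0,"x": -0.1,"y": 0.481,"z": 0.0945,"gripper": 0},{"ax": 0,"ay": 0,"az": 0,"x": -0.1,"y": 0.481,"z": 0.0945,"gripper": 0},{"ax": 0,"ay": 0,"az": 0,"x": -0.1,"y": 0.481,"z": 0.0945,"gripper": 0},{"ax": 0,"ay": 0,"az": 0,"x": -0.1,"y": 0.481,"z": 0.0945,"gripper": 0},{"ax": 0,"ay": 0,"az": 0,"x": -0.1,"y": 0.481,"z": 0.0945,"gripper": 0},{"ax": 0,"ay": 0,"az": 0,"x": -0.1,"y": 0.481,"z": 0.0945,"gripper": 0}])

```text
time_s: 5.55
tool_pos: [0.5158, -0.158, 0.0647]
tool_rot: [[-0.2, 0.979, -0.037], [0.962, 0.203, 0.185], [0.188, 0.002, -0.982]]
wrist_force: [0.2, -1.2, 1.5]
finger_gap: -0.0
grasp_force: 0.6
```

```bash
cat > look.py <<'E'
from h import *
import sys
s=sensors.sense(); p=s['tool_pos']; print(s['time_s'],ch(p).round(4),s['wrist_force'].round(1))
c=grab('wrist'); cv2.imwrite(f'pics/{sys.argv[1]}.png',c['color'])
W=pts(c); H=hsv(c); h,s_,v=[H[...,i].astype(int) for i in range(3)]
C=ch(W); Z=C[...,2]
for b in blobs((h>=7)&(h<19)&(s_>105)&(abs(Z-.038)<.006)&(abs(C[...,1])<.04),150):
    q=C[b]; r=cv2.minAreaRect((q[:,:2]*1000).astype(np.float32)); print(len(q),'s',np.percentile(q[:,0],[1,99]).round(4),'y',np.percentile(q[:,1],[1,99]).round(4),'z',np.median(q[:,2]).round(4),[np.round(k,1) for k in r])
E
python3 look.py w4
```

```text
5.55 [-0.0906  0.0003  0.0108] [ 0.2 -1.2  1.5]
41569 s [-0.077   0.0077] y [-0.0269  0.0098] z 0.0378 [array([-35.3,  -8.8]), array([38.4, 88.1]), np.float64(89.7)]
```

View pics/w4.png

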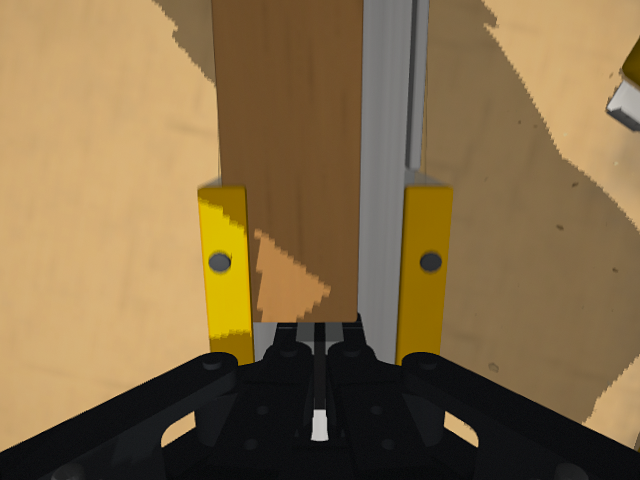

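The blank has squared up and lies along the left rail, its lower edge at row 322 against the fingers. I'll push it the rest of the way.

Emit:
step_arm(moves=[{"ax": 0,"ay": 0,"az": 0,"x": -0.1,"y": 0.481,"z": 0.0945,"gripper": 0},{"ax": 0,"ay": 0,"az": 0,"x": -0.1,"y": 0.481,"z": 0.0945,"gripper": 0},{"ax": 0,"ay": 0,"az": 0,"x": -0.1,"y": 0.481,"z": 0.0945,"gripper": 0},{"ax": 0,"ay": 0,"az": 0,"x": -0.1,"y": 0.481,"z": 0.0945,"gripper": 0},{"ax": 0,"ay": 0,"az": 0,"x": -0.1,"y": 0.481,"z": 0.0945,"gripper": 0},{"ax": 0,"ay": 0,"az": 0,"x": -0.1,"y": 0.481,"z": 0.0945,"gripper": 0},{"ax": 0,"ay": 0,"az": 0,"x": -0.1,"y": 0.481,"z": 0.0945,"gripper": 0},{"ax": 0,"ay": 0,"az": 0,"x": -0.1,"y": 0.481,"z": 0.0945,"gripper": 0},{"ax": 0,"ay": 0,"az": 0,"x": -0.1,"y": 0.481,"z": 0.0945,"gripper": 0},{"ax": 0,"ay": 0,"az": 0,"x": -0.1,"y": 0.481,"z": 0.0945,"gripper": 0},{"ax": 0,"ay": 0,"az": 0,"x": -0.1,"y": 0.481,"z": 0.0945,"gripper": 0},{"ax": 0,"ay": 0,"az": 0,"x": -0.06,"y": 0.288,"z": 0.057,"gripper": 0},{"ax": 0,"ay": 0,"az": 0,"x": 0,"y": 0,"z": 0,"gripper": 0},{"ax": 0,"ay": 0,"az": 0,"x": 0.1,"y": -0.481,"z": -0.0945,"gripper": 0},{"ax": 0,"ay": 0,"az": 0,"x": 0.1,"y": -0.481,"z": -0.0945,"gripper": 0},{"ax": 0,"ay": 0,"az": 0,"x": 0.04,"y": -0.18,"z": 1,"gripper": 0},{"ax": 0,"ay": 0,"az": 0,"x": 0.06,"y": -0.36,"z": 2,"gripper": 0},{"ax": 0,"ay": 0,"az": 0,"x": 0.12,"y": -0.54,"z": 3,"gripper": 0},{"ax": 0,"ay": 0,"az": 0,"x": 0.16,"y": -0.74,"z": 4,"gripper": 0},{"ax": 0,"ay": 0,"az": 0,"x": 0,"y": 0,"z": 0,"gripper": 0}])

```text
time_s: 7.6
tool_pos: [0.5131, -0.1329, 0.1795]
tool_rot: [[-0.2, 0.979, -0.028], [0.963, 0.202, 0.18], [0.182, 0.009, -0.983]]
wrist_force: [0.6, -0.5, -0.3]
finger_gap: -0.0
grasp_force: 0.0
```

```bash
python3 look.py w5
```

```text
7.6 [-0.0443  0.0028  0.1188] [ 0.6 -0.5 -0.3]
13452 s [-0.0185  0.0685] y [-0.0274  0.0093] z 0.0378 [array([24.8, -9.1]), array([37.6, 89.6]), np.float64(89.3)]
```

View pics/w5.png

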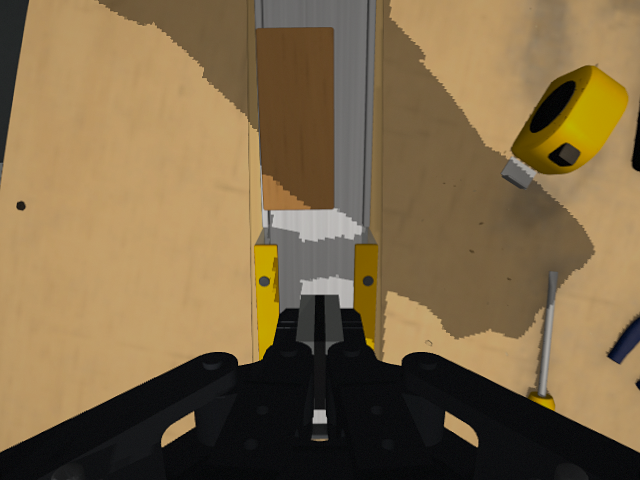

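The blank now lies clear of the guard: its lower edge is at row 210 and the lips begin at row 240. In chute axes its centre is s = 25 mm, y = -9 mm, square to the chute. Next is the grasp.

```bash
python3 - <<'E'
from h import *
s=sensors.sense(); p=s['tool_pos']
print('rot',np.degrees((Rn.from_matrix(Rc)*Rn.from_matrix(s['tool_rot']).inv()).as_rotvec()).round(2))
for q in [P(.025,.09,-.009),P(.025,.012,-.009)]: print(q.round(4),((q-p)*100).round(2)); p=q
E
```

```text
rot [0.19 0.43 0.05]
[ 0.4867 -0.0634  0.1643] [-2.55  6.88 -1.28]
[ 0.4837 -0.049   0.0877] [-0.3   1.44 -7.66]
```

Emit:
step_arm(moves=[{"ax": 0.05,"ay": 0.1,"az": 0,"x": -0.64,"y": 1.72,"z": 0,"gripper": 1},{"ax": 0.05,"ay": 0.1,"az": 0,"x": -0.64,"y": 1.72,"z": 0,"gripper": 1},{"ax": 0.05,"ay": 0.1,"az": 0,"x": -0.64,"y": 1.72,"z": -0.64,"gripper": 1},{"ax": 0.05,"ay": 0.1,"az": 0,"x": -0.64,"y": 1.72,"z": -0.64,"gripper": 1},{"ax": 0,"ay": 0,"az": 0,"x": 0,"y": 0,"z": 0,"gripper": 1},{"ax": 0,"ay": 0,"az": 0,"x": 0,"y": 0,"z": 0,"gripper": 1},{"ax": 0,"ay": 0,"az": 0,"x": 0,"y": 0,"z": 0,"gripper": 1}])

```text
time_s: 8.35
tool_pos: [0.4845, -0.0616, 0.1609]
tool_rot: [[-0.199, 0.979, -0.044], [0.961, 0.203, 0.188], [0.193, -0.005, -0.981]]
wrist_force: [0.0, 0.3, 1.3]
finger_gap: 1.002
grasp_force: 0.0
```

```bash
python3 look.py w6; python3 - <<'E'
from h import *
s=sensors.sense(); p=s['tool_pos']; print(((P(.025,.012,-.009)-p)*100).round(2), s['finger_gap'],np.degrees((Rn.from_matrix(Rc)*Rn.from_matrix(s['tool_rot']).inv()).as_rotvec()).round(2))
E
```

```text
8.35 [ 0.0266 -0.0107  0.0863] [0.  0.3 1.3]
7553 s [0.1122 0.1449] y [-0.0237  0.0151] z 0.0378 [array([130.6,  -4.4]), array([35.4, 38. ]), np.float64(9.1)]
13991 s [-0.0186  0.0693] y [-0.0274  0.0093] z 0.0378 [array([24.4, -9.1]), array([37.8, 90.6]), np.float64(89.4)]
[-0.11  1.29 -7.33] 0.9990239980371994 [-0.18 -0.29 -0.01]
```

View pics/w6.png

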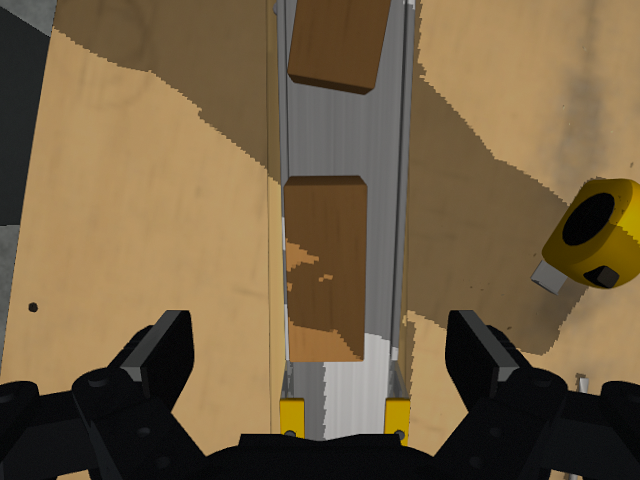

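The view shows the blank between the open fingers, at columns 285–367 and rows 178–362. The next blank is unmoved, its lower face at s ≈ 112 mm. I'll descend and grip.

Emit:
step_arm(moves=[{"ax": -0.09,"ay": -0.15,"az": 0,"x": 0,"y": 0.21,"z": -1.2,"gripper": 1},{"ax": -0.09,"ay": -0.15,"az": 0,"x": 0,"y": 0.21,"z": -1.2,"gripper": 1},{"ax": 0,"ay": 0,"az": 0,"x": 0,"y": 0.21,"z": -1.2,"gripper": 1},{"ax": 0,"ay": 0,"az": 0,"x": -0.03,"y": 0.21,"z": -1.2,"gripper": 1},{"ax": 0,"ay": 0,"az": 0,"x": -0.04,"y": 0.21,"z": -1.2,"gripper": 1},{"ax": 0,"ay": 0,"az": 0,"x": -0.04,"y": 0.21,"z": -1.2,"gripper": 1},{"ax": 0,"ay": 0,"az": 0,"x": 0,"y": 0,"z": 0,"gripper": 1}])

```text
time_s: 9.1
tool_pos: [0.482, -0.0484, 0.0871]
tool_rot: [[-0.199, 0.979, -0.042], [0.961, 0.203, 0.186], [0.191, -0.003, -0.982]]
wrist_force: [0.1, 0.7, 0.4]
finger_gap: 0.997
grasp_force: 0.0
```

```bash
python3 - <<'E'
from h import *
s=sensors.sense(); p=s['tool_pos']; print(ch(p).round(4),s['wrist_force'],np.degrees((Rn.from_matrix(Rc)*Rn.from_matrix(s['tool_rot']).inv()).as_rotvec()).round(2))
E
```

```text
[ 0.0258 -0.0105  0.0112] [0.14779919 0.743225   0.40251186] [-0.08 -0.19 -0.03]
```

Emit:
step_arm(moves=[{"ax": 0,"ay": 0,"az": 0,"x": 0,"y": 0,"z": 0,"gripper": 0},{"ax": 0,"ay": 0,"az": 0,"x": 0,"y": 0,"z": 0,"gripper": 0},{"ax": 0,"ay": 0,"az": 0,"x": 0,"y": 0,"z": 0,"gripper": 0},{"ax": 0,"ay": 0,"az": 0,"x": 0,"y": 0,"z": 0,"gripper": 0},{"ax": 0,"ay": 0,"az": 0,"x": 0,"y": 0,"z": 0,"gripper": 0},{"ax": 0,"ay": 0,"az": 0,"x": 0,"y": 0,"z": 0,"gripper": 0}], grip_force=35)

```text
time_s: 9.7
tool_pos: [0.4843, -0.0494, 0.0896]
tool_rot: [[-0.2, 0.979, -0.036], [0.962, 0.203, 0.184], [0.188, 0.002, -0.982]]
wrist_force: [2.4, -0.9, 4.0]
finger_gap: 0.437
grasp_force: 36.8
```

Emit:
step_arm(moves=[{"ax": 0,"ay": 0,"az": 0,"x": 0.04,"y": -0.18,"z": 1,"gripper": 0},{"ax": 0,"ay": 0,"az": 0,"x": 0.04,"y": -0.18,"z": 1,"gripper": 0},{"ax": 0,"ay": 0,"az": 0,"x": 0.04,"y": -0.18,"z": 1,"gripper": 0},{"ax": 0,"ay": 0,"az": 0,"x": 0.08,"y": -0.36,"z": 2,"gripper": 0},{"ax": 0,"ay": 0,"az": 0,"x": 0.08,"y": -0.36,"z": 2,"gripper": 0},{"ax": 0,"ay": 0,"az": 0,"x": 0,"y": 0,"z": 2,"gripper": 0},{"ax": 0,"ay": 0,"az": 0,"x": 0,"y": 0,"z": 2,"gripper": 0},{"ax": 0,"ay": 0,"az": 0,"x": 0,"y": 0,"z": 2,"gripper": 0},{"ax": -2.65,"ay": -0.55,"az": 0,"x": 0,"y": 0,"z": 1,"gripper": 0},{"ax": -2.65,"ay": -0.55,"az": 0,"x": 0,"y": 0,"z": 1,"gripper": 0},{"ax": -2.65,"ay": -0.55,"az": 0,"x": 0,"y": 0,"z": 1,"gripper": 0},{"ax": -2.65,"ay": -0.55,"az": 0,"x": 0,"y": 0,"z": 0,"gripper": 0},{"ax": 0,"ay": 0,"az": 0,"x": 0,"y": 0,"z": 0,"gripper": 0},{"ax": 0,"ay": 0,"az": 0,"x": 0,"y": 0,"z": 0,"gripper": 0}])

```text
time_s: 11.1
tool_pos: [0.4856, -0.0613, 0.249]
tool_rot: [[-0.204, 0.979, -0.001], [0.979, 0.204, 0.002], [0.002, -0.001, -1.0]]
wrist_force: [0.5, 0.3, -2.8]
finger_gap: 0.435
grasp_force: 37.2
```

```bash
python3 - <<'E'
from h import *
s=sensors.sense(); print(s['tool_pos'],s['tool_rot'].round(3),s['wrist_force'],s['finger_gap'])
c=grab('side'); cv2.imwrite('pics/s2.png',cv2.resize(c['color'][120:370,180:440],None,fx=2.3,fy=2.3))
# tray from original top view: rim points
c=dict(np.load('top0.npz')); W=pts(c); H=hsv(c); h,s_=H[...,0],H[...,1]; z=W[...,2]
m=((h<6)|(h>174))&(s_>150)&(W[...,0]<.65)&(W[...,0]>.3)
b=blobs(m,500)[0]
for nm,q in dict(rim=b&(z>.018),floor=b&(abs(z-.003)<.005)).items():
    r=cv2.minAreaRect((W[q][:,:2]*1000).astype(np.float32)); print(nm,q.sum(),[np.round(k,1) for k in r],np.median(z[q]))
E
```

```text
[ 0.48560551 -0.06132     0.24901252] [[-0.204  0.979 -0.001]
 [ 0.979  0.204  0.002]
 [ 0.002 -0.001 -1.   ]] [ 0.47257712  0.29148946 -2.77579972] 0.4351720119630393
rim 198 [array([485.3, 299.5]), array([170.6, 147.5]), np.float64(70.6)] 0.02616863861335883
floor 2412 [array([485. , 303.2]), array([163. , 145.6]), np.float64(70.7)] 0.0030366815897016064
```

View pics/s2.png

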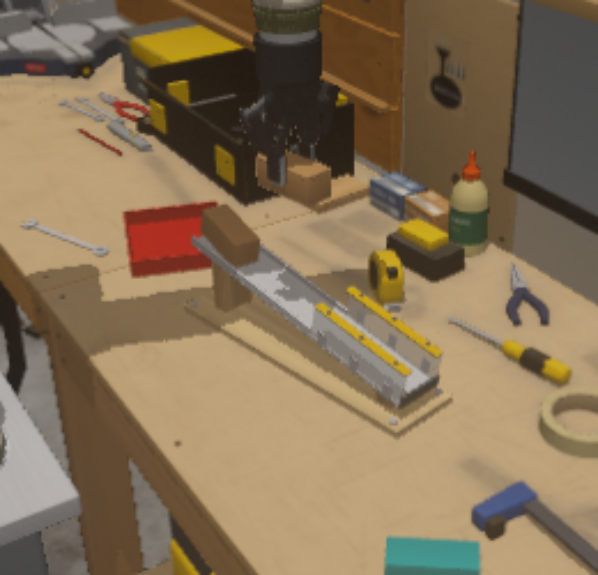

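The side view shows the blank held level above the chute at (293,178) in the crop. The next blank is still at the top at (230,232), and the tape measure and roll are unmoved. I'll carry it to the tray centre (0.485, 0.301).

Emit:
step_arm(moves=[{"ax": 0,"ay": 0,"az": -1,"x": 0,"y": 2.0,"z": 0,"gripper": 0},{"ax": 0,"ay": 0,"az": -3,"x": 0,"y": 3.2,"z": 0,"gripper": 0},{"ax": 0,"ay": 0,"az": -3,"x": 0,"y": 3.2,"z": 0,"gripper": 0},{"ax": 0,"ay": 0,"az": -3,"x": 0,"y": 3.2,"z": 0,"gripper": 0},{"ax": 0,"ay": 0,"az": -3,"x": 0,"y": 3.2,"z": 0,"gripper": 0},{"ax": 0,"ay": 0,"az": -3,"x": 0,"y": 3.2,"z": 0,"gripper": 0},{"ax": 0,"ay": 0,"az": -3,"x": 0,"y": 3.2,"z": 0,"gripper": 0},{"ax": 0,"ay": 0,"az": -3,"x": 0,"y": 3.2,"z": 0,"gripper": 0},{"ax": 0,"ay": 0,"az": -3,"x": 0,"y": 3.2,"z": 0,"gripper": 0},{"ax": 0,"ay": 0,"az": -3,"x": 0,"y": 3.2,"z": 0,"gripper": 0},{"ax": 0,"ay": 0,"az": -2,"x": 0,"y": 3.2,"z": 0,"gripper": 0},{"ax": 0,"ay": 0,"az": -1,"x": 0,"y": 2.2,"z": 0,"gripper": 0},{"ax": 0,"ay": 0,"az": 0,"x": 0,"y": 0,"z": -4,"gripper": 0},{"ax": 0,"ay": 0,"az": 0,"x": 0,"y": 0,"z": -4,"gripper": 0},{"ax": 0,"ay": 0,"az": 0,"x": 0,"y": 0,"z": -4,"gripper": 0},{"ax": 0,"ay": 0,"az": 0,"x": 0,"y": 0,"z": -4,"gripper": 0},{"ax": 0,"ay": 0,"az": 0,"x": 0,"y": 0,"z": -2,"gripper": 0},{"ax": 0,"ay": 0,"az": 0,"x": 0,"y": 0,"z": 0,"gripper": 0},{"ax": 0,"ay": 0,"az": 0,"x": 0,"y": 0,"z": 0,"gripper": 0}])

```text
time_s: 13.05
tool_pos: [0.4863, 0.2999, 0.0688]
tool_rot: [[0.331, 0.944, -0.001], [0.944, -0.331, 0.001], [0.0, -0.001, -1.0]]
wrist_force: [1.1, -0.1, -0.4]
finger_gap: 0.431
grasp_force: 37.2
```

```bash
python3 - <<'E'
from h import *
s=sensors.sense(); print(s['tool_pos'],s['tool_rot'].round(3),s['wrist_force'])
c=grab('wrist'); cv2.imwrite('pics/w7.png',c['color'])
W=pts(c); H=hsv(c); h,s_,v=[H[...,i].astype(int) for i in range(3)]
R=s['tool_rot']; C=(W-s['tool_pos'])@R
m=(h>=7)&(h<19)&(s_>105)&(C[...,2]<.02)&(abs(C[...,1])<.03)&(abs(C[...,0])<.07)
for b in blobs(m,300): q=C[b]; print(len(q),np.percentile(q,[1,50,99],axis=0).round(4).tolist())
E
```

```text
[0.48632476 0.29987864 0.06880681] [[ 0.331  0.944 -0.001]
 [ 0.944 -0.331  0.001]
 [ 0.    -0.001 -1.   ]] [ 1.07794487 -0.08745205 -0.44566334]
29488 [[-0.0312, -0.0197, -0.0252], [0.0137, -0.0013, -0.0239], [0.044, 0.0171, 0.0066]]
```

View pics/w7.png

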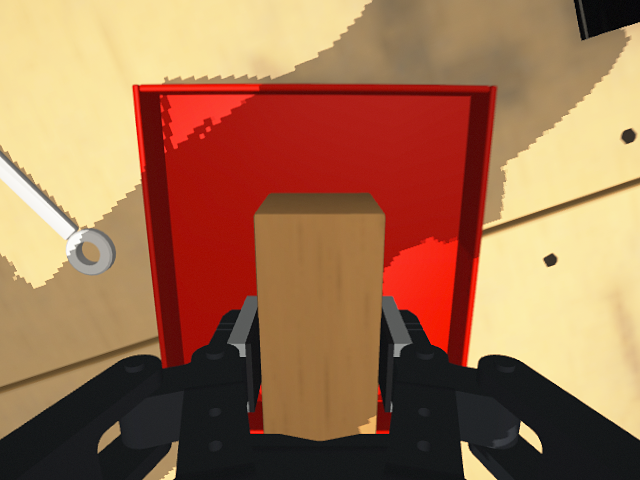

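The blank is held square over the middle of the tray, with its top face at rows 212–435. Its underside is about 14 mm below the TCP, so contact should come at TCP z ≈ 0.017.

Emit:
step_arm(moves=[{"ax": 0,"ay": 0,"az": 0,"x": 0,"y": 0,"z": -1,"gripper": 0},{"ax": 0,"ay": 0,"az": 0,"x": 0,"y": 0,"z": -1,"gripper": 0},{"ax": 0,"ay": 0,"az": 0,"x": 0,"y": 0,"z": -1,"gripper": 0},{"ax": 0,"ay": 0,"az": 0,"x": 0,"y": 0,"z": -1,"gripper": 0},{"ax": 0,"ay": 0,"az": 0,"x": 0,"y": 0,"z": -0.4,"gripper": 0},{"ax": 0,"ay": 0,"az": 0,"x": 0,"y": 0,"z": -0.2,"gripper": 0},{"ax": 0,"ay": 0,"az": 0,"x": 0,"y": 0,"z": -0.2,"gripper": 0},{"ax": 0,"ay": 0,"az": 0,"x": 0,"y": 0,"z": -0.1,"gripper": 0},{"ax": 0,"ay": 0,"az": 0,"x": 0,"y": 0,"z": 0,"gripper": 0}])

```text
time_s: 14.0
tool_pos: [0.4863, 0.3004, 0.0201]
tool_rot: [[0.33, 0.944, 0.001], [0.944, -0.33, 0.001], [0.001, 0.0, -1.0]]
wrist_force: [1.2, 0.0, -0.4]
finger_gap: 0.441
grasp_force: 37.2
```

Emit:
step_arm(moves=[{"ax": 0,"ay": 0,"az": 0,"x": 0,"y": 0,"z": -0.1,"gripper": 0},{"ax": 0,"ay": 0,"az": 0,"x": 0,"y": 0,"z": 0,"gripper": 0}])

```text
time_s: 14.2
tool_pos: [0.4863, 0.3004, 0.0191]
tool_rot: [[0.33, 0.944, 0.001], [0.944, -0.33, 0.001], [0.001, 0.0, -1.0]]
wrist_force: [-0.1, -0.4, -1.8]
finger_gap: 0.434
grasp_force: 37.2
```

Emit:
step_arm(moves=[{"ax": 0,"ay": 0,"az": 0,"x": 0,"y": 0,"z": -0.1,"gripper": 0},{"ax": 0,"ay": 0,"az": 0,"x": 0,"y": 0,"z": 0,"gripper": 0}])

```text
time_s: 14.4
tool_pos: [0.4861, 0.3003, 0.0179]
tool_rot: [[0.33, 0.944, 0.0], [0.944, -0.33, 0.001], [0.001, -0.0, -1.0]]
wrist_force: [0.2, -0.4, -0.9]
finger_gap: 0.435
grasp_force: 37.2
```

Emit:
step_arm(moves=[{"ax": 0,"ay": 0,"az": 0,"x": 0,"y": 0,"z": -0.1,"gripper": 0},{"ax": 0,"ay": 0,"az": 0,"x": 0,"y": 0,"z": 0,"gripper": 0}])

```text
time_s: 14.6
tool_pos: [0.4862, 0.3004, 0.0176]
tool_rot: [[0.33, 0.944, 0.001], [0.944, -0.33, 0.001], [0.001, 0.0, -1.0]]
wrist_force: [-1.0, -0.8, 4.5]
finger_gap: 0.436
grasp_force: 37.8
```

Emit:
step_arm(moves=[{"ax": 0,"ay": 0,"az": 0,"x": 0,"y": 0,"z": -0.05,"gripper": 0},{"ax": 0,"ay": 0,"az": 0,"x": 0,"y": 0,"z": 0,"gripper": 0}])

```text
time_s: 14.8
tool_pos: [0.4862, 0.3004, 0.0176]
tool_rot: [[0.33, 0.944, 0.001], [0.944, -0.33, 0.001], [0.002, 0.0, -1.0]]
wrist_force: [-3.3, 0.0, 8.4]
finger_gap: 0.435
grasp_force: 38.5
```

Contact came at 0.0176. I'll open the fingers partly, because they have room inside the tray, then retreat.

Emit:
step_arm(moves=[{"ax": 0,"ay": 0,"az": 0,"x": 0,"y": 0,"z": 0,"gripper": 0.6},{"ax": 0,"ay": 0,"az": 0,"x": 0,"y": 0,"z": 0,"gripper": 0.75},{"ax": 0,"ay": 0,"az": 0,"x": 0,"y": 0,"z": 0,"gripper": 0.75},{"ax": 0,"ay": 0,"az": 0,"x": 0,"y": 0,"z": 0,"gripper": 0.75},{"ax": 0,"ay": 0,"az": 0,"x": 0,"y": 0,"z": 0.5,"gripper": 0.75},{"ax": 0,"ay": 0,"az": 0,"x": 0,"y": 0,"z": 1,"gripper": 0.75},{"ax": 0,"ay": 0,"az": 0,"x": 0,"y": 0,"z": 2,"gripper": 0.75},{"ax": 0,"ay": 0,"az": 0,"x": 0,"y": 0,"z": 3,"gripper": 0.75},{"ax": 0,"ay": 0,"az": 0,"x": 0,"y": 0,"z": 4,"gripper": 0.75},{"ax": 0,"ay": 0,"az": 0,"x": 0,"y": 0,"z": 4,"gripper": 0.75},{"ax": 0,"ay": 0,"az": 0,"x": 0,"y": 0,"z": 4,"gripper": 0.75},{"ax": 0,"ay": 0,"az": 0,"x": 0,"y": 0,"z": 2,"gripper": 0.75},{"ax": 0,"ay": 0,"az": 0,"x": 0,"y": 0,"z": 0,"gripper": 0.75},{"ax": 0,"ay": 0,"az": 0,"x": 0,"y": 0,"z": 0,"gripper": 0.75}])

```text
time_s: 16.2
tool_pos: [0.4863, 0.3004, 0.222]
tool_rot: [[0.33, 0.944, 0.002], [0.944, -0.33, 0.002], [0.002, 0.001, -1.0]]
wrist_force: [-0.2, 0.4, -1.3]
finger_gap: 0.751
grasp_force: 0.0
```

```bash
python3 - <<'E'
from h import *
s=sensors.sense(); print(s['tool_pos'])
def seg(c,nm):
    W=pts(c); H=hsv(c); h,s_=H[...,0],H[...,1]; x,y,z=W[...,0],W[...,1],W[...,2]
    for b in blobs((h>=7)&(h<19)&(s_>105)&(z>.02)&(z<.16)&(x>.4)&(x<.58)&(y>-.2)&(y<.4),200 ):
        Q=W[b]; r=cv2.minAreaRect((Q[:,:2]*1000).astype(np.float32)); print(nm,len(Q),np.percentile(Q,[2,98],axis=0).round(3).tolist(),[np.round(k,1) for k in r])
    b=((h<6)|(h>174))&(s_>150)&(x>.3)&(x<.65)&(y>.1)&(y<.5); Q=W[b]; r=cv2.minAreaRect((Q[:,:2]*1000).astype(np.float32)); print('tray',[np.round(k,1) for k in r])
seg(dict(np.load('top0.npz')),'before')
seg(grab('top'),'top'); c=grab('wrist'); seg(c,'wrist')
cv2.imwrite('pics/w8.png',c['color'])
E
```

```text
[0.48628476 0.30037234 0.22195163]
before 473 [[0.497, -0.193, 0.079], [0.534, -0.104, 0.105]] [array([ 518.2, -148.2]), array([42.8, 90.7]), np.float64(3.4)]
before 536 [[0.449, 0.035, 0.125], [0.488, 0.121, 0.15]] [array([468.9,  79.6]), array([42. , 89.2]), np.float64(1.6)]
tray [array([485. , 299.7]), array([170.7, 148.2]), np.float64(70.6)]
top 475 [[0.46, 0.255, 0.032], [0.513, 0.341, 0.049]] [array([486.3, 298. ]), array([92.5, 38.2]), np.float64(71.0)]
top 531 [[0.449, 0.036, 0.126], [0.488, 0.121, 0.149]] [array([469.2,  80.2]), array([41.9, 90.6]), np.float64(2.4)]
tray [array([481.7, 290.6]), array([152. , 148.2]), np.float64(70.3)]
wrist 5601 [[0.459, 0.259, 0.04], [0.512, 0.343, 0.043]] [array([484.9, 300. ]), array([89.4, 37.8]), np.float64(70.8)]
wrist 915 [[0.445, 0.079, 0.02], [0.492, 0.097, 0.061]] [array([468.7,  91.3]), array([20.9, 53.3]), np.float64(78.2)]
tray [array([510.7, 311.9]), array([235.6, 195.9]), np.float64(70.3)]
```

View pics/w8.png

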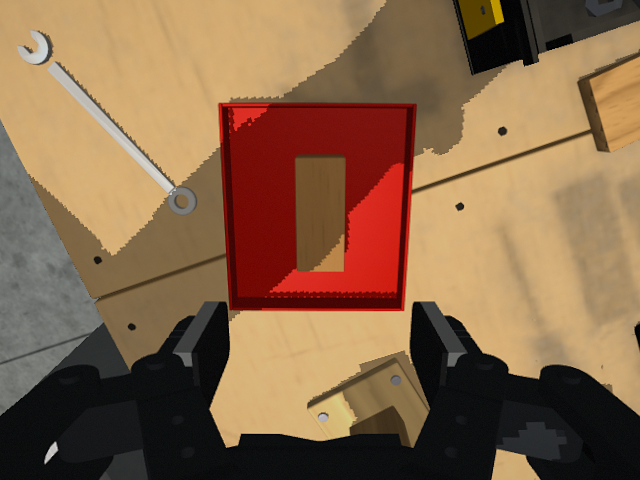

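The blank lies flat in the middle of the tray, at columns 295–345 and rows 155–272, with its top at z 0.041 as it should be. The next blank has not moved, so I'll hand in.

```bash
python3 -c "
from rig import order; print(order.hand_in())"
```

```text
the job is handed in; nothing more can be done
None
```

I pushed the stuck blank clear of the guard, lifted it out and lowered it flat, same way up, into the red tray; the next blank measured unmoved, the tape measure and tape roll were not touched, and the job is handed in at about 16 s.

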